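Prove the training board dead with the voltage tester

ROBOT

A 6-joint arm with a two-finger parallel gripper is mounted at the origin on the work surface. World frame = base frame: x ahead of the robot, y to its left, z up, the work surface at z = 0. Lengths are in m, angles in degrees, forces in N, time in s.
With the tool pointing down it reaches from about 0.25 to 0.725 m from the base axis. Payload 9.7 kg.
Tool frame: the origin (TCP) lies between the finger pads; the fingertips stand 19 mm ahead of it and the grasp point (between the pads) is the TCP; z points along the fingers, y is the line along which they close (so a half turn about z gives the same grasp; the last joint's range is limited). The gripper opens to 85 mm and grips with 20 to 120 N. Pads are 22 mm wide; open, the fingers measure 114 mm over their backs; the gripper's body (76 mm by 85 mm) begins 54 mm behind the grasp point. The pads swing forward as they close: fully open they stand 13 mm farther back than shut.
Start: joints at [65.088, 4.979, 10.078, 95.1, 0, 90], TCP at [0.232, 0.499, 0.25] pointing down, gripper open.
Joint ranges: [-179.16, 179.16], [-48.56, 103.87], [-65.8, 70.77], [-126.05, 130.52], [-82.76, 87.17], [-180, 180]. Speed limits (degrees/s): [127.2, 127.2, 147.25, 180, 180, 180].

INTERFACE

Orientations are given as [roll, pitch, yaw] about the fixed x, y, z axes, in that order (R = Rz(yaw) Ry(pitch) Rx(roll)).
In Python, from workcell import bot gives the robot as it stands. The module is installed in compiled form; this text tells all that it offers.
- The arm moves only by the shell command python3 -m crank 'ROWS' [OPENING] [FORCE]. ROWS is JSON, a list that holds one entry, the list of rows, each a list of 6 numbers: the shift along the world's x, y, z as a fraction of full scale, then the turn, a rotation vector about the world's x, y, z as a fraction of full scale. In form: [[[x, y, z, wx, wy, wz], ...]]. A call has 1 to 20 rows; each row shifts and turns the commanded pose from where the row before left it; what a row does not reach is not made up. Full scale, the value 1, is 20 mm for a shift and 0.12 rad for a turn. A row lasts 1/12 s, in which the tool goes at most 41.7 mm and 7.16 degrees, less where a joint would pass 70% of its speed; a pose out of reach is approached as far as the arm can. A call with a number of a shift or a turn outside -1 to 1 is refused whole. A call with a gripper value outside its range is refused whole. OPENING is the opening, from 0 (shut) to 1 (fully open), set as the call begins (- or left out, the last holds). The fingers move at their own pace and stop on an object; FORCE is the grip in N (left out, the last holds). Time passes only in rows, so rows that do not move let the fingers close. It gives the time, the measured TCP pose, the force, the opening and the grip force at its end, in the units of the state.
- bot.get_obs(): the state, without advancing time (a new reading comes with each control period).
- bot.camera(name): name is "side" or "top"; returns the picture (400x640x3 uint8, red, green, blue); there is no depth.
- bot.camera_model(name): a dict with "vertical_fov" (degrees; the focal length in pixels is half the picture's height over the tangent of half this angle, whatever the lens; pixels are square), "cx", "cy" (the principal point, pixels), "k1" (the pictures are not rectified: a ray, as slopes to the right and down, at radius r is drawn at 1 + k1 r^2 times it, then the intrinsics apply), "R" (3x3) and "t" (3): a world point X has camera coordinates R X + t. Camera axes: x right, y down, z forward; pixel columns grow to the right and rows downward; lengths in m; the calibration is good to about 2 mm. A picture is of the moment at which its call begins. camera_model takes no time and is no camera call.
- bot.job_done(): hands the job in; it is judged then, once.
The state is a dict: "time": time; "q": joint angles; "qd": joint speeds; "joint_efforts": joint torques, N m; "ee_pos": TCP position; "tcp_rot": TCP orientation; "wrist_force": force on the tool from outside, world axes, zero at the start; "torque": the same for the moment, N m; "opening": finger opening in m; "grasp_force": force on a finger pad.
Only numpy, scipy, OpenCV 4.12 (cv2) and the standard library are available. Lean on these libraries where they do the work, as an engineer would, in place of code of your own. Each camera call takes 0.05 s, during which the arm holds its last target. There are 200 camera calls.

TASK

Take the red voltage tester from its stand and gently press its metal tip on the brass disc of the brown terminal, then of the blue one, then of the green one, each time until the sprung disc gives a little and holding it there for about a second. Then lower the tester back into its stand, tip down, and let go. Only the tester may touch the terminals, do not let it fall, and leave the screwdriver, tape and lampholder where they are.

Things in the scene. Friction and masses are not known exactly. Their poses are not given: they have to be found in the camera images.
- tester: red pen-shaped voltage tester, loose, 0.12 kg, 165 mm long, upright in the stand, tip down. Origin at the end of the tip, z from tip to handle. From the tip: metal tip 8 mm dia (0-35 mm), red neck 14 mm dia (35-75), black collar 40 mm dia (75-81), round red handle 25 mm dia (81-165)
- tester_tip (a point): end of the tester's metal tip (8 mm dia, rounded)
- tester_collar (a point): centre of the underside of the tester's black collar, 75 mm above the tip
- tester_grip (a point): middle of the tester's round handle (25 mm dia), 122 mm above the tip, 41 mm above the top of the collar
- stand: fixed blue steel stand, 90 x 90 mm, 85 mm high. Its 12 mm thick top plate has a 26 mm square opening in the middle; the tester's neck hangs through it and its collar rests on the plate (tip then 10 mm above the bench). Origin under its centre at bench height, z up
- stand_seat (a point): centre of the stand's opening, level with the top of the plate (85 mm above the bench); the tester's collar point is here when parked
- board: fixed light wooden training board, 240 (x) x 290 (y) x 18 mm, flat on the bench, a white trunking strip (14 mm high) along its +x edge; the three terminals are mounted on it in a row along its y, in any order. Origin at the centre of its underside
- screwdriver: loose screwdriver 190 mm long lying on the board along its near (-x) edge, to be left alone; origin at its middle, on its underside, x along it
- tape: loose black roll of tape, 70 mm dia, 19 mm high, flat on the bench near the stand, to be left alone; origin at the centre of its underside
- lampholder: loose white lampholder, 54 mm dia, 75 mm high, standing on the bench beyond the board, to be left alone; origin at the centre of its underside
- terminal_brown: fixed round white terminal box (74 mm dia, 28 mm high) with a brown cap (66 mm dia, to 36 mm), on the board; a sprung brass disc stands above its middle. Origin at the centre of its underside (18 mm above the bench), z up
- point_brown (a point): centre of the top face of the brass disc (24 mm dia) of the brown terminal; 50 mm above the box's underside (68 mm above the bench) when not pressed; moves with the disc
- disc_brown (a joint): how far the brass disc of the brown terminal is pressed down, m: 0 up, 0.010 at its stop; a spring returns it (about 1 N to start, 5 N at the stop)
- terminal_blue: fixed round white terminal box (74 mm dia, 28 mm high) with a blue cap (66 mm dia, to 36 mm), on the board; a sprung brass disc stands above its middle. Origin at the centre of its underside (18 mm above the bench), z up
- point_blue (a point): centre of the top face of the brass disc (24 mm dia) of the blue terminal; 50 mm above the box's underside (68 mm above the bench) when not pressed; moves with the disc
- disc_blue (a joint): how far the brass disc of the blue terminal is pressed down, m: 0 up, 0.010 at its stop; a spring returns it (about 1 N to start, 5 N at the stop)
- terminal_green: fixed round white terminal box (74 mm dia, 28 mm high) with a green cap (66 mm dia, to 36 mm), on the board; a sprung brass disc stands above its middle. Origin at the centre of its underside (18 mm above the bench), z up
- point_green (a point): centre of the top face of the brass disc (24 mm dia) of the green terminal; 50 mm above the box's underside (68 mm above the bench) when not pressed; moves with the disc
- disc_green (a joint): how far the brass disc of the green terminal is pressed down, m: 0 up, 0.010 at its stop; a spring returns it (about 1 N to start, 5 N at the stop)
Mind the look-alikes: they are no part of the job. Leave any white look-alike of the tester alone.

How it is judged (in metres and radians):
On the way, in this order (a step that is already met when the one before it is completed fails the run):
1. the tester's tip presses the brass disc of the brown terminal down by more than 1 mm, within 12 mm of its centre, for 0.5 s (value of joint disc_brown above 0.001 m and contact force between tester and terminal_brown above 0.3 N and distance between tester_tip and point_brown below 0.012 m), for 0.5 s.
2. the tester's tip presses the brass disc of the blue terminal down by more than 1 mm, within 12 mm of its centre, for 0.5 s (value of joint disc_blue above 0.001 m and contact force between tester and terminal_blue above 0.3 N and distance between tester_tip and point_blue below 0.012 m), for 0.5 s.
3. the tester's tip presses the brass disc of the green terminal down by more than 1 mm, within 12 mm of its centre, for 0.5 s (value of joint disc_green above 0.001 m and contact force between tester and terminal_green above 0.3 N and distance between tester_tip and point_green below 0.012 m), for 0.5 s.
At the end, for the whole second after the job is handed in: the tester stands tip down in its stand, at rest and released: its collar within 14 mm of the middle of the opening at plate height, its tip under 20 mm above the bench, tilted less than 0.15 rad (distance between tester_collar and stand_seat below 0.014 m and angle between tester's own z axis and vertical below 0.15 rad and z of tester_tip in the frame of stand below 0.02 m and linear speed of tester below 0.02 m/s); the robot touches nothing.
It fails at once if the tester presses a terminal with more than 15 N (contact force between tester and terminal_brown above 15 N or contact force between tester and terminal_blue above 15 N or contact force between tester and terminal_green above 15 N).
It fails at once if the robot itself touches a terminal (contact force between any of the fingers, the arm and terminal_brown above 0.5 N or contact force between any of the fingers, the arm and terminal_blue above 0.5 N or contact force between any of the fingers, the arm and terminal_green above 0.5 N).
It fails at once if the tester is let fall (faster than 0.7 m/s, not held) (linear speed of tester above 0.7 m/s and contact force between the fingers and tester below 0.1 N).
It fails at once if the screwdriver, tape or lampholder is moved more than 20 mm (distance of any of screwdriver, tape, lampholder from where it was at the start of the episode above 0.02 m).
It also fails if it takes over 58 s, if anything falls off the work surface, if the arm or the gripper's body presses on something with over 40 N, if the wrist force passes 120 N, or if a joint passes its speed limit or range.

## Working session

There is one attempt and no reset: what is moved stays moved. The work goes in short steps, Python scripts to look and compute and a shell command to move; the robot and the scene stay as the last step left them, time stands still between calls to the robot, and variables do not carry over. Pictures are saved under pics/ and viewed, at most 13 in all, crops included, and the job is handed in when it is done.

```bash
mkdir -p pics; cat > h.py <<'E'
import numpy as np, cv2
from workcell import bot
def snap(n,f):
    im=bot.camera(n); cv2.imwrite(f'pics/{f}.png',im[:,:,::-1]); return im
def K(n):
    m=bot.camera_model(n); f=200/np.tan(np.radians(m['vertical_fov'])/2)
    return m,f,np.array(m['R']),np.array(m['t'])
def ray(n,u,v):
    m,f,R,t=K(n); d=np.array([(u-m['cx'])/f,(v-m['cy'])/f]); s=d.copy()
    for _ in range(30): s=d/(1+m['k1']*(s@s))
    return -R.T@t, R.T@np.array([s[0],s[1],1])
def plane(n,u,v,z):
    o,d=ray(n,u,v); return o+d*(z-o[2])/d[2]
def proj(n,X):
    m,f,R,t=K(n); c=R@np.array(X)+t; s=c[:2]/c[2]; s=s*(1+m['k1']*(s@s)); return s*f+[m['cx'],m['cy']]
def two(u1,u2):
    (a,d),(b,e)=ray('top',*u1),ray('side',*u2)
    k=np.linalg.lstsq(np.c_[d,-e],b-a,rcond=None)[0]; return (a+d*k[0]+b+e*k[1])/2, np.linalg.norm(a+d*k[0]-b-e*k[1])
E
python3 - <<'E'
from h import *
a=snap('top','top0');b=snap('side','side0')
cv2.imwrite('pics/both0.png',cv2.resize(np.vstack([a,b]),(0,0),fx=.75,fy=.75)[:,:,::-1])
for n in('top','side'):
    m,f,R,t=K(n);print(n,f,m['k1'],-R.T@t,R[2])
print(bot.get_obs())
E
```

```text
top 474.0718310464975 -0.07075537388684554 [ 0.49820763 -0.02534718  1.11275536] [ 0.09585566  0.02292351 -0.99513125]
side 450.7796901647426 -0.02862280788726129 [0.28130198 0.4476409  0.79838687] [ 0.32323766 -0.53015729 -0.78386903]
{'time': 0.1, 'q': array([ 6.50884538e+01,  5.00603334e+00,  1.00379222e+01,  9.50983430e+01,
       -1.62228303e-04,  8.99973006e+01]), 'qd': array([ 0.06238204, -0.15422831,  0.1806596 ,  0.13202691,  0.00174719,
        0.05829558]), 'joint_efforts': array([-2.23903021e-04, -5.21557617e+01,  4.65655267e+01,  1.59612374e-02,
        6.00648627e-05, -8.72761234e-06]), 'ee_pos': array([0.23159363, 0.49866082, 0.24966272]), 'tcp_rot': array([-1.79933546e+02,  1.59097287e-04,  1.55091153e+02]), 'wrist_force': array([ 0.25713023,  0.11073627, -0.94732272]), 'torque': array([-0.0102623 , -0.02576419,  0.02538528]), 'grasp_force': 0.0, 'opening': 0.08490531277661666}
```

View pics/top0.png

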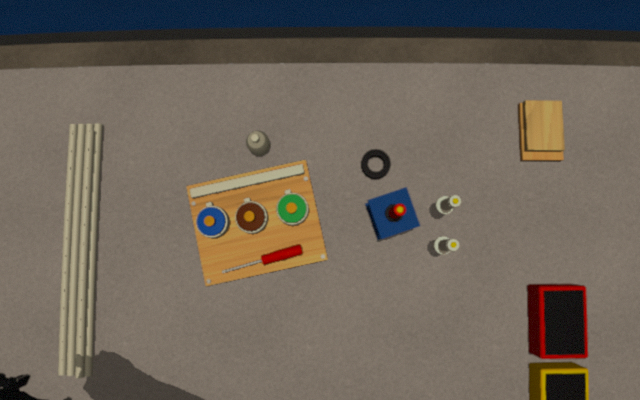

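View pics/side0.png

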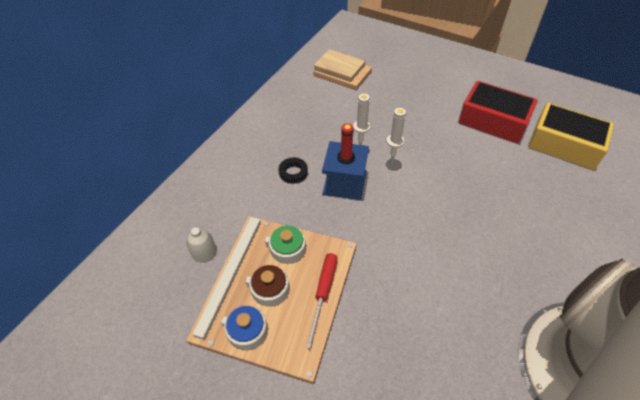

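The top picture shows the red tester in the blue stand at (398,211), which is (347,140) in the side view. The discs are at blue (209,222), brown (249,216) and green (292,208).

Things that could be taken for the tester:
- two white look-alikes, at top (448,205) and (446,245)
- the red screwdriver handle at (282,255)
- the red box at (560,320)

I choose the red one standing in the blue stand.

```bash
python3 - <<'E'
from h import *
T=cv2.imread('pics/top0.png');S=cv2.imread('pics/side0.png')
def blobs(im,lo,hi,box,mn=15):
    x0,y0,x1,y1=box; h=cv2.cvtColor(im,cv2.COLOR_BGR2HSV)[y0:y1,x0:x1]
    n,_,st,c=cv2.connectedComponentsWithStats(cv2.inRange(h,lo,hi))
    return [(c[i]+[x0,y0],st[i][:5]) for i in range(1,n) if st[i][4]>=mn]
tg={'blue':((209,222),(243,321)),'brown':((249,216),(267,277)),'green':((292,208),(286,237))}
for k,(a,b) in tg.items():
    r=[]
    for im,n,p,w in((T,'top',a,11),(S,'side',b,12)):
        bl=blobs(im,(8,120,110),(25,255,255),(p[0]-w,p[1]-w,p[0]+w,p[1]+w))
        bl.sort(key=lambda q:-q[1][4]); r.append(bl[0][0]); print(k,n,len(bl),bl[0][0].round(1),bl[0][1],plane(n,*bl[0][0],.068).round(4))
    print(two(*r))
for im,n,box in((T,'top',(355,180,430,250)),(S,'side',(310,115,385,205))):
    x0,y0,x1,y1=box;h=cv2.cvtColor(im,cv2.COLOR_BGR2HSV)[y0:y1,x0:x1]
    for nm,m in(('red',cv2.inRange(h,(0,130,60),(8,255,255))|cv2.inRange(h,(172,130,60),(180,255,255))),('blue',cv2.inRange(h,(95,100,30),(125,255,255)))):
        c=max(cv2.findContours(m,0,1)[0],key=cv2.contourArea)+[x0,y0]
        r=cv2.minAreaRect(c);print(n,nm,cv2.contourArea(c),r,cv2.boundingRect(c),cv2.approxPolyDP(c.astype(np.int32),4,True).reshape(-1,2).tolist())
c=np.hstack([cv2.resize(T[180:250,355:430],(390,364),interpolation=cv2.INTER_CUBIC),cv2.resize(S[115:205,310:400],(364,364),interpolation=cv2.INTER_CUBIC)])
cv2.imwrite('pics/crop0.png',c)
E
```

```text
blue top 1 [208.9 220.6] [ 6  5 10 10 78] [0.5628 0.2421 0.068 ]
blue side 1 [243.1 319.4] [  7   5  12  12 108] [0.5622 0.2435 0.068 ]
(array([0.56304372, 0.24282425, 0.0655665 ]), np.float64(0.00018521964297530302))
brown top 1 [248.6 215.8] [ 6  5 10 12 95] [0.5736 0.1532 0.068 ]
brown side 2 [266.7 275.8] [  5   5  14  13 145] [0.5742 0.1534 0.068 ]
(array([0.57383833, 0.15334932, 0.06824128]), np.float64(0.0005688649039692874))
green top 1 [291.1 207.5] [ 6  6 10 10 79] [0.5923 0.0589 0.068 ]
green side 1 [285.9 234.7] [ 7  5 11 10 90] [0.5924 0.0598 0.068 ]
(array([0.59266989, 0.05911133, 0.06682719]), np.float64(0.0004916878278209251))
top red 114.5 ((399.0, 210.0), (12.0, 12.0), 90.0) (393, 204, 13, 13) [[394, 205], [395, 216], [402, 215], [404, 206]]
top blue 1672.0 ((391.9527587890625, 213.41287231445312), (40.91183090209961, 43.6501579284668), 70.97439575195312) (366, 188, 53, 51) [[405, 188], [366, 204], [378, 238], [418, 225]]
side red 288.5 ((346.01995849609375, 141.48153686523438), (11.14560604095459, 35.24317169189453), 2.2025980949401855) (340, 124, 13, 36) [[344, 124], [340, 155], [349, 159], [352, 126], [347, 130]]
side blue 1686.0 ((343.989990234375, 169.5699920654297), (42.28498840332031, 53.174434661865234), 8.130102157592773) (323, 142, 45, 57) [[330, 142], [323, 193], [360, 198], [367, 147], [353, 145], [355, 158], [344, 164], [337, 159], [340, 144]]
```

View pics/crop0.png

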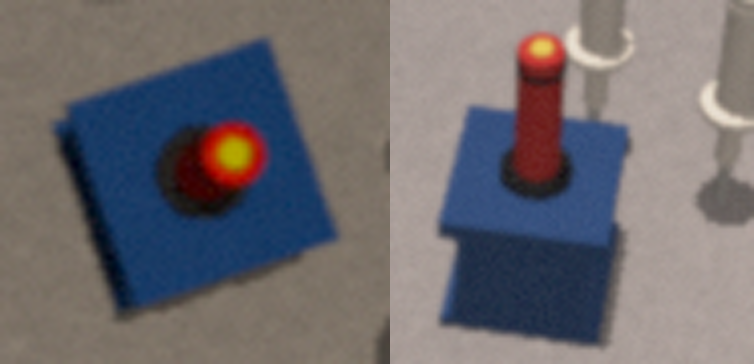

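The crop shows a red handle with a yellow dot on top, in the blue stand, top centre at about (400.2,209.4). This is the right tester.

```bash
python3 - <<'E'
from h import *
print('tester top',plane('top',400.2,209.4,.175),plane('side',347.4,126.6,.175),two((400.2,209.4),(347.4,126.6)))
print('seat',plane('top',393.5,212.9,.085),plane('side',346,158.7,.085))
a=[plane('top',355+x/5.2,180+y/5.2,.085) for x,y in((68,105),(267,38),(338,237),(127,305))]
b=[plane('side',310+(x-390)*90/364,115+y*90/364,.085) for x,y in((468,107),(629,127),(605,243),(441,230))]
print(np.round(a,3),np.round(b,3))
print('tester body from seat; looks',[plane('top',*p,.165).round(3) for p in((455,202),(453,246))],[plane('side',*p,.165).round(3) for p in((364,97),(400,112))])
print('tape',plane('top',376,164,.019),'lamp',plane('top',257,138,.075))
E
```

```text
tester top [ 0.57922669 -0.16633788  0.175     ] [ 0.57988586 -0.16582569  0.175     ] (array([ 0.57961339, -0.16619626,  0.17479396]), np.float64(0.0008144783808715647))
seat [ 0.57935626 -0.1652213   0.085     ] [ 0.57815233 -0.16254632  0.085     ]
[[ 0.607 -0.11   0.085]
 [ 0.635 -0.194  0.085]
 [ 0.552 -0.222  0.085]
 [ 0.523 -0.134  0.085]] [[ 0.636 -0.191  0.085]
 [ 0.551 -0.221  0.085]
 [ 0.525 -0.138  0.085]
 [ 0.604 -0.104  0.085]]
tester body from seat; looks [array([ 0.595, -0.278,  0.165]), array([ 0.507, -0.272,  0.165])] [array([ 0.597, -0.277,  0.165]), array([ 0.509, -0.27 ,  0.165])]
tape [ 0.69901531 -0.13477355  0.019     ] lamp [0.74805525 0.13639988 0.075     ]
```

```bash
python3 -m crank '[[[0.51,-0.97,0,0,0,-0.3],[0.51,-0.97,0,0,0,-0.3],[0.51,-0.97,0,0,0,-0.3],[0.51,-0.97,0,0,0,-0.3],[0.51,-0.97,0,0,0,-0.3],[0.51,-0.97,0,0,0,-0.3],[0.51,-0.97,0,0,0,-0.3],[0.51,-0.97,0,0,0,-0.3],[0.51,-0.97,0,0,0,-0.3],[0.51,-0.97,0,0,0,-0.3],[0.51,-0.97,0,0,0,-0.3],[0.51,-0.97,0,0,0,-0.3],[0.51,-0.97,0,0,0,-0.3],[0.51,-0.97,0,0,0,-0.3],[0.51,-0.97,0,0,0,-0.3],[0.51,-0.97,0,0,0,-0.3],[0.51,-0.97,0,0,0,-0.3]]]' 1
python3 -m crank '[[[0.51,-0.97,0,0,0,-0.3],[0.51,-0.97,0,0,0,-0.3],[0.51,-0.97,0,0,0,-0.3],[0.51,-0.97,0,0,0,-0.3],[0.51,-0.97,0,0,0,-0.3],[0.51,-0.97,0,0,0,-0.3],[0.51,-0.97,0,0,0,-0.3],[0.51,-0.97,0,0,0,-0.3],[0.51,-0.97,0,0,0,-0.3],[0.51,-0.97,0,0,0,-0.3],[0.51,-0.97,0,0,0,-0.3],[0.51,-0.97,0,0,0,-0.3],[0.51,-0.97,0,0,0,-0.3],[0.51,-0.97,0,0,0,-0.3],[0.51,-0.97,0,0,0,-0.3],[0.51,-0.97,0,0,0,-0.3],[0.51,-0.97,0,0,0,-0.3],[0,0,0,0,0,0],[0,0,0,0,0,0]]]'
```

```text
time: 1.52
ee_pos: [0.4053, 0.1679, 0.2501]
tcp_rot: [-180.0, -0.0, 119.9]
wrist_force: [0.5, 0.6, -0.5]
opening: 0.0852
grasp_force: 0.0
time: 3.1
ee_pos: [0.5785, -0.1615, 0.2493]
tcp_rot: [-179.9, -0.0, 84.9]
wrist_force: [0.1, 0.5, 0.3]
opening: 0.0853
grasp_force: 0.0
```

```bash
python3 -m crank '[[[0.05,-0.2,-0.5,0,0,0],[0,0,-0.7,0,0,0],[0,0,-0.7,0,0,0],[0,0,-0.7,0,0,0],[0,0,-0.7,0,0,0],[0,0,-0.7,0,0,0],[0,0,-0.7,0,0,0],[0,0,-0.7,0,0,0],[0,0,-0.45,0,0,0],[0,0,0,0,0,0],[0,0,0,0,0,0]]]' 1
python3 - <<'E'
from h import *
a=snap('top','top1');b=snap('side','side1')
cv2.imwrite('pics/c1.png',np.hstack([cv2.resize(a[150:270,330:480],(400,320)),cv2.resize(b[70:220,270:420],(320,320))])[:,:,::-1])
E
```

```text
time: 4.02
ee_pos: [0.5791, -0.1643, 0.1331]
tcp_rot: [-180.0, -0.0, 85.0]
wrist_force: [0.1, -0.1, 0.7]
opening: 0.0853
grasp_force: 0.0
```

View pics/c1.png

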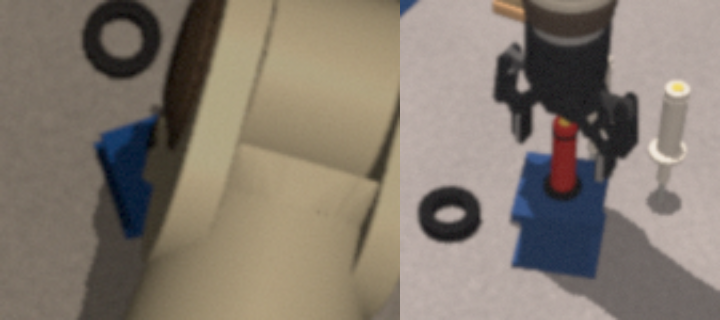

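The side view shows the fingers either side of the red handle, at about (565,160) in the crop. I'll grip, then lift.

```bash
python3 -m crank '[[[0,0,0,0,0,0],[0,0,0,0,0,0],[0,0,0,0,0,0],[0,0,0,0,0,0],[0,0,0,0,0,0],[0,0,0,0,0,0],[0,0,0,0,0,0],[0,0,0,0,0,0],[0,0,0,0,0,0],[0,0,0,0,0,0],[0,0,0,0,0,0],[0,0,0,0,0,0]]]' 0 60
python3 -m crank '[[[0,0,0.3,0,0,0],[0,0,0.6,0,0,0],[0,0,0.8,0,0,0],[0,0,0.8,0,0,0],[0,0,0.8,0,0,0],[0,0,0.8,0,0,0],[0,0,0.8,0,0,0],[0,0,0.8,0,0,0],[0,0,0.8,0,0,0],[0,0,0.6,0,0,0],[0,0,0.3,0,0,0],[0,0,0,0,0,0],[0,0,0,0,0,0]]]'
python3 - <<'E'
from h import *
print(bot.get_obs()['ee_pos'])
a=snap('top','top2');b=snap('side','side2')
cv2.imwrite('pics/c2.png',cv2.resize(b[50:220,260:430],(500,500))[:,:,::-1])
E
```

```text
time: 5.12
ee_pos: [0.5795, -0.1648, 0.1335]
tcp_rot: [180.0, 0.0, 85.0]
wrist_force: [0.1, -0.3, 3.1]
opening: 0.0242
grasp_force: 58.8
time: 6.2
ee_pos: [0.5796, -0.1648, 0.2812]
tcp_rot: [180.0, 0.0, 85.0]
wrist_force: [0.3, 0.2, -1.0]
opening: 0.0241
grasp_force: 58.8
[ 0.57956087 -0.16475782  0.28123807]
```

View pics/c2.png

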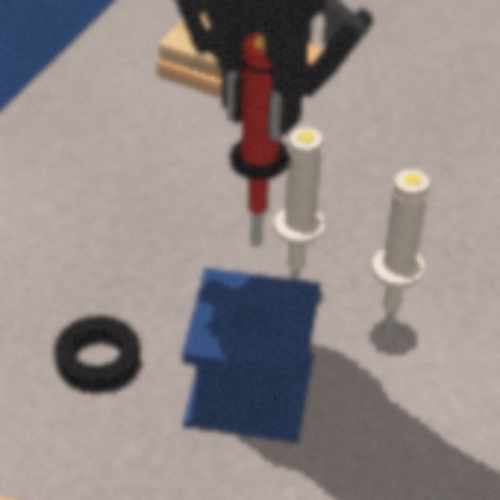

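```bash
python3 -m crank '[[[0,0.4,0,0,0,0],[0,0.8,0,0,0,0],[0,0.95,0,0,0,0],[0,0.95,0,0,0,0],[0,0.95,0,0,0,0],[0,0.95,0,0,0,0],[0,0.95,0,0,0,0],[-0.1,0.95,0,0,0,0],[-0.1,0.95,0,0,0,0],[-0.1,0.95,0,0,0,0],[0,0.95,0,0,0,0],[0,0.95,0,0,0,0],[0,0.95,0,0,0,0],[0,0.95,0,0,0,0],[0,0.95,-0.3,0,0,0],[0,0.95,-0.7,0,0,0],[0,0.85,-0.8,0,0,0],[0,0.5,-0.8,0,0,0],[0,0,-0.7,0,0,0],[0,0,0,0,0,0]]]'
python3 - <<'E'
from h import *
print(proj('side',(.5795,-.1648,.158)),proj('side',(.5795,-.1648,.323)))
p=bot.get_obs()['ee_pos'];print(p)
a=snap('top','top3');b=snap('side','side3')
print(proj('side',p-[0,0,.1235]),proj('side',(.5738,.1533,.068)))
cv2.imwrite('pics/c3.png',cv2.resize(b[170:340,190:360],(560,560),interpolation=cv2.INTER_CUBIC)[:,:,::-1])
E
```

```text
time: 7.97
ee_pos: [0.5719, 0.1531, 0.2115]
tcp_rot: [-179.7, 0.1, 85.0]
wrist_force: [-0.9, -0.1, -1.7]
opening: 0.0232
grasp_force: 58.9
[347.05336092 133.15207317] [350.13831692  64.50880688]
[0.57189208 0.15307987 0.21150279]
[266.71230569 270.81530724] [266.94728148 275.87700476]
```

View pics/c3.png

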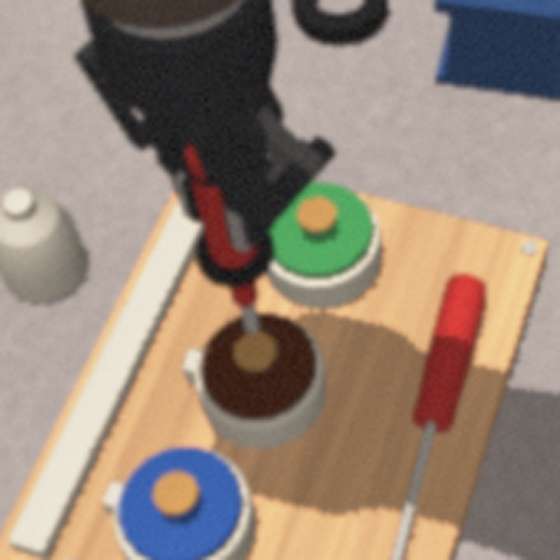

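The side crop shows the tip at (252,330), pixel (266.5,270.2). That is just above the brown disc and within a pixel of the prediction. Now pressing down.

```bash
python3 -m crank '[[[0.1,0,-0.2,0,0,0],[0,0,-0.25,0,0,0],[0,0,-0.25,0,0,0],[0,0,-0.2,0,0,0],[0,0,-0.1,0,0,0],[0,0,-0.05,0,0,0],[0,0,-0.05,0,0,0],[0,0,-0.05,0,0,0],[0,0,0,0,0,0],[0,0,0,0,0,0],[0,0,0,0,0,0]]]'
python3 -c "
from h import *
o=bot.get_obs();print(o['ee_pos'],o['wrist_force'])"
```

```text
time: 8.98
ee_pos: [0.5755, 0.1522, 0.1924]
tcp_rot: [180.0, -0.0, 85.0]
wrist_force: [0.2, 0.4, -1.6]
opening: 0.0236
grasp_force: 58.9
[0.57551765 0.15224341 0.19244923] [ 0.17592572  0.39796358 -1.58873406]
```

```bash
python3 -m crank '[[[-0.05,0.05,-0.05,0,0,0],[0,0,-0.05,0,0,0],[0,0,-0.05,0,0,0],[0,0,-0.05,0,0,0],[0,0,0,0,0,0],[0,0,0,0,0,0],[0,0,0,0,0,0],[0,0,0,0,0,0]]]'
python3 -c "
from h import *
o=bot.get_obs();print(o['ee_pos'],o['wrist_force'])
b=snap('side','side4');cv2.imwrite('pics/c4.png',cv2.resize(b[230:330,210:330],(720,600),interpolation=cv2.INTER_CUBIC)[:,:,::-1])"
```

```text
time: 9.65
ee_pos: [0.5745, 0.1532, 0.1884]
tcp_rot: [180.0, -0.0, 85.0]
wrist_force: [0.0, -0.5, 0.9]
opening: 0.0235
grasp_force: 59.1
[0.57449733 0.1532472  0.18839017] [ 0.03294994 -0.45238536  0.9180814 ]
```

View pics/c4.png

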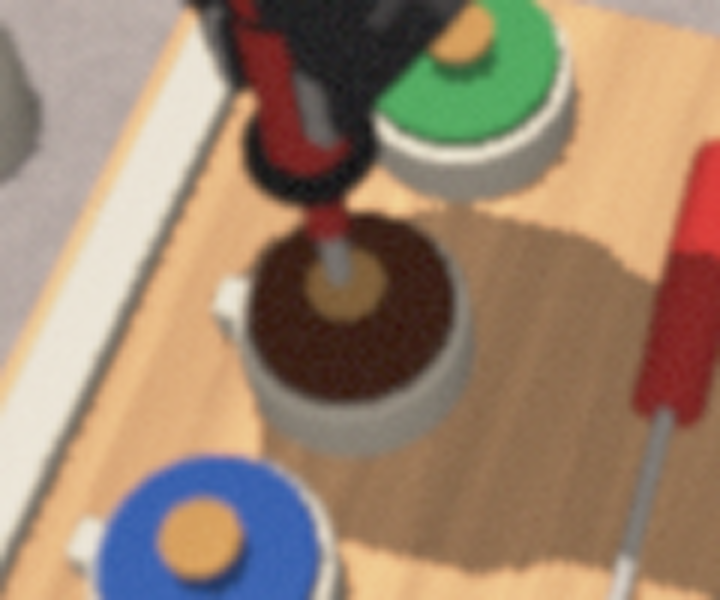

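The tip rests on the brown disc at crop (340,278), close to its centre at (345,285). The wrist force rose by about 2.5 N. I'll press a little deeper and hold.

```bash
python3 -m crank '[[[0,0,-0.05,0,0,0],[0,0,-0.05,0,0,0],[0,0,0,0,0,0],[0,0,0,0,0,0],[0,0,0,0,0,0],[0,0,0,0,0,0],[0,0,0,0,0,0],[0,0,0,0,0,0],[0,0,0,0,0,0],[0,0,0,0,0,0],[0,0,0,0,0,0],[0,0,0,0,0,0],[0,0,0,0,0,0],[0,0,0,0,0,0],[0,0,0,0,0,0]]]'
python3 -c "
from h import *
f=[]
for _ in range(6): snap('side','tmp'); f.append(bot.get_obs()['wrist_force'])
print(bot.get_obs()['ee_pos'],np.mean(f,0),np.std(f,0))"
```

```text
time: 10.95
ee_pos: [0.5745, 0.1532, 0.1863]
tcp_rot: [180.0, -0.0, 85.0]
wrist_force: [0.9, 0.2, 1.7]
opening: 0.0236
grasp_force: 59.1
[0.57447609 0.15319896 0.18627673] [0.34171597 0.59038558 1.69923928] [0.43202983 0.36736495 0.2558253 ]
```

```bash
python3 -m crank '[[[0,0,0.3,0,0,0],[0,0,0.7,0,0,0],[0,0,0.7,0,0,0],[0,0,0.3,0,0,0],[-0.1,0.55,0,0,0,0],[-0.1,0.8,0,0,0,0],[-0.1,0.8,0,0,0,0],[-0.1,0.8,0,0,0,0],[-0.1,0.8,0,0,0,0],[-0.07,0.7,0,0,0,0],[0,0,0,0,0,0],[0,0,-0.35,0,0,0],[0,0,-0.5,0,0,0],[0,0,-0.2,0,0,0],[0,0,0,0,0,0],[0,0,0,0,0,0]]]'
python3 -c "
from h import *
f=[]
for _ in range(4): b=snap('side','side5'); f.append(bot.get_obs()['wrist_force'])
p=bot.get_obs()['ee_pos'];print(p,np.mean(f,0),proj('side',p-[0,0,.1235]),proj('side',(.563,.2425,.068)))
cv2.imwrite('pics/c5.png',cv2.resize(b[270:370,190:310],(720,600),interpolation=cv2.INTER_CUBIC)[:,:,::-1])"
```

```text
time: 12.58
ee_pos: [0.5629, 0.2416, 0.2047]
tcp_rot: [-180.0, 0.0, 84.9]
wrist_force: [-0.1, -0.2, -1.2]
opening: 0.0238
grasp_force: 59.0
[0.56329065 0.24201576 0.20576165] [-0.12600202  0.24638756 -0.45140751] [241.89424757 314.90830006] [243.11446754 318.68665171]
```

View pics/c5.png

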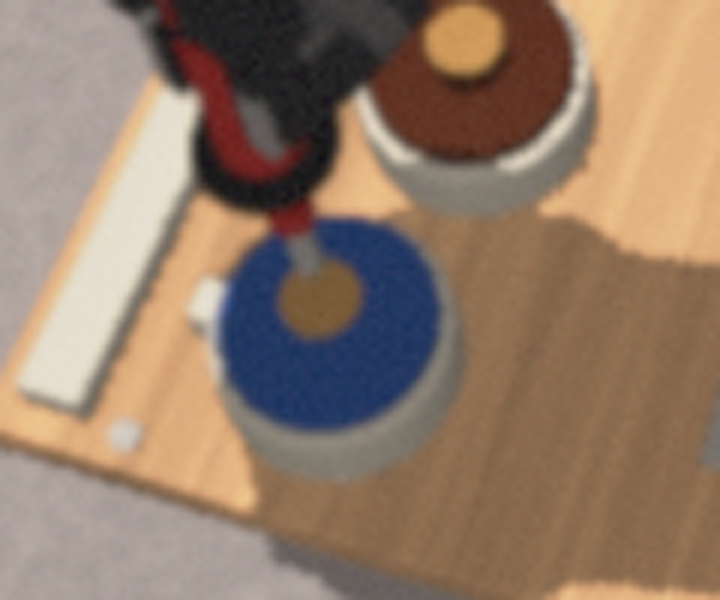

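The tip is at crop (310,270), pixel (241.7,315), just above the blue disc as predicted. Pressing it, then holding.

```bash
python3 -m crank '[[[0,0,-0.25,0,0,0],[0,0,-0.25,0,0,0],[0,0,-0.15,0,0,0],[0,0,-0.1,0,0,0],[0,0,-0.1,0,0,0],[0,0,-0.1,0,0,0],[0,0,-0.05,0,0,0],[0,0,0,0,0,0],[0,0,0,0,0,0],[0,0,0,0,0,0],[0,0,0,0,0,0],[0,0,0,0,0,0],[0,0,0,0,0,0],[0,0,0,0,0,0],[0,0,0,0,0,0],[0,0,0,0,0,0]]]'
python3 -c "
from h import *
f=[]
for _ in range(8): snap('side','side6'); f.append(bot.get_obs()['wrist_force'])
print(bot.get_obs()['ee_pos'],np.mean(f,0),np.std(f,0))"
```

```text
time: 14.12
ee_pos: [0.5631, 0.2422, 0.1853]
tcp_rot: [180.0, -0.0, 85.0]
wrist_force: [-0.9, 0.0, 2.5]
opening: 0.0236
grasp_force: 59.3
[0.56308413 0.24221453 0.18529535] [-0.63089146 -0.25770624  1.96222013] [0.63788028 0.34479704 0.65576201]
```

```bash
python3 -m crank '[[[0,0,0.3,0,0,0],[0,0,0.7,0,0,0],[0,0,0.7,0,0,0],[0,0,0.3,0,0,0],[0.1,-0.45,0,0,0,0],[0.15,-0.9,0,0,0,0],[0.15,-0.9,0,0,0,0],[0.15,-0.9,0,0,0,0],[0.15,-0.9,0,0,0,0],[0.15,-0.9,0,0,0,0],[0.15,-0.9,0,0,0,0],[0.15,-0.9,0,0,0,0],[0.15,-0.9,0,0,0,0],[0.15,-0.9,0,0,0,0],[0.05,-0.6,0,0,0,0],[0,0,0,0,0,0],[0,0,-0.4,0,0,0],[0,0,-0.6,0,0,0],[0,0,0,0,0,0],[0,0,0,0,0,0]]]'
python3 -c "
from h import *
f=[]
for _ in range(4): b=snap('side','side7'); f.append(bot.get_obs()['wrist_force'])
p=bot.get_obs()['ee_pos'];print(p,np.mean(f,0),proj('side',p-[0,0,.1235]),proj('side',(.5926,.0592,.068)))
cv2.imwrite('pics/c7.png',cv2.resize(b[180:280,230:350],(720,600),interpolation=cv2.INTER_CUBIC)[:,:,::-1])"
```

```text
time: 16.18
ee_pos: [0.5925, 0.0599, 0.2042]
tcp_rot: [-179.9, 0.0, 85.0]
wrist_force: [-0.5, 0.3, -0.5]
opening: 0.024
grasp_force: 59.2
[0.59320835 0.05962098 0.20585312] [ 0.44510107  0.27034779 -1.24197454] [285.05051894 230.24563388] [285.97664645 234.38757856]
```

View pics/c7.png

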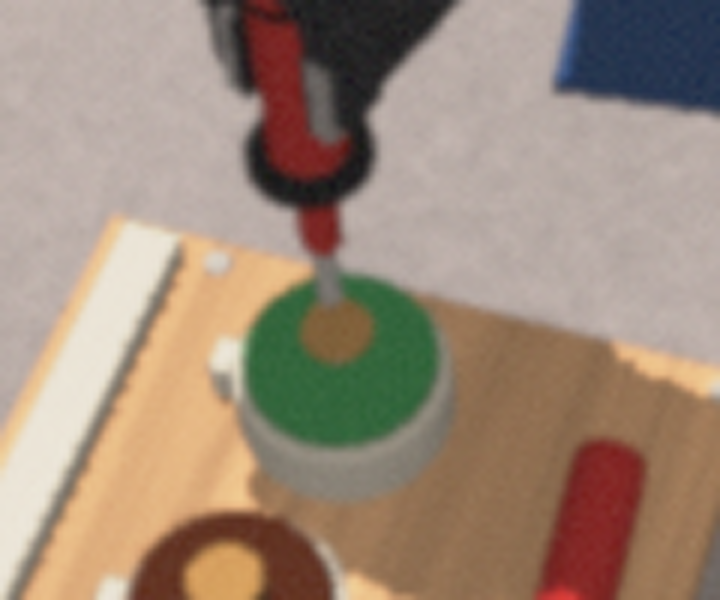

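The tip is at crop (330,302), just above the green disc at (337,330). Pressing it, then holding.

```bash
python3 -m crank '[[[0,0,-0.25,0,0,0],[0,0,-0.25,0,0,0],[0,0,-0.15,0,0,0],[0,0,-0.1,0,0,0],[0,0,-0.1,0,0,0],[0,0,-0.1,0,0,0],[0,0,-0.05,0,0,0],[0,0,0,0,0,0],[0,0,0,0,0,0],[0,0,0,0,0,0],[0,0,0,0,0,0],[0,0,0,0,0,0],[0,0,0,0,0,0],[0,0,0,0,0,0],[0,0,0,0,0,0],[0,0,0,0,0,0]]]'
python3 -c "
from h import *
f=[]
for _ in range(8): snap('side','side8'); f.append(bot.get_obs()['wrist_force'])
print(bot.get_obs()['ee_pos'],np.mean(f,0),np.std(f,0))"
```

```text
time: 17.72
ee_pos: [0.5931, 0.0592, 0.1853]
tcp_rot: [-180.0, -0.0, 85.0]
wrist_force: [-0.9, 0.8, 1.3]
opening: 0.0233
grasp_force: 59.3
[0.59307    0.05922292 0.18526796] [-1.17932106  0.32152382  2.32921695] [0.2936085  0.43137257 0.53347603]
```

```bash
python3 -m crank '[[[0,0,0.3,0,0,0],[0,0,0.7,0,0,0],[0,0,0.8,0,0,0],[0,0,0.8,0,0,0],[0,0,0.8,0,0,0],[0,0,0.6,0,0,0],[0,-0.4,0,0,0,0],[-0.07,-0.8,0,0,0,0],[-0.07,-0.9,0,0,0,0],[-0.07,-0.9,0,0,0,0],[-0.07,-0.9,0,0,0,0],[-0.07,-0.9,0,0,0,0],[-0.07,-0.9,0,0,0,0],[-0.07,-0.9,0,0,0,0],[-0.07,-0.9,0,0,0,0],[-0.07,-0.9,0,0,0,0],[-0.05,-0.9,0,0,0,0],[0,-0.9,0,0,0,0],[0,-0.6,0,0,0,0],[0,-0.4,0,0,0,0]]]'
python3 -m crank '[[[0,0,0,0,0,0],[0,0,-0.4,0,0,0],[0,0,-0.7,0,0,0],[0,0,-0.4,0,0,0],[0,0,0,0,0,0],[0,0,0,0,0,0],[0,0,0,0,0,0]]]'
python3 -c "
from h import *
for _ in range(3): b=snap('side','side9')
p=bot.get_obs()['ee_pos'];print(p,proj('side',p-[0,0,.1235]),proj('side',p+[0,0,.0415]))
cv2.imwrite('pics/c9.png',cv2.resize(b[90:210,285:405],(600,600),interpolation=cv2.INTER_CUBIC)[:,:,::-1])"
```

```text
time: 19.78
ee_pos: [0.5791, -0.1664, 0.2644]
tcp_rot: [-179.9, 0.0, 84.9]
wrist_force: [0.6, 0.2, -2.1]
opening: 0.0233
grasp_force: 59.2
time: 20.37
ee_pos: [0.5796, -0.1643, 0.2358]
tcp_rot: [180.0, 0.0, 85.0]
wrist_force: [-0.6, -0.0, -1.4]
opening: 0.0236
grasp_force: 59.2
[ 0.57971129 -0.16464173  0.23600762] [346.21932501 148.88040521] [349.05599658  85.53919276]
```

View pics/c9.png

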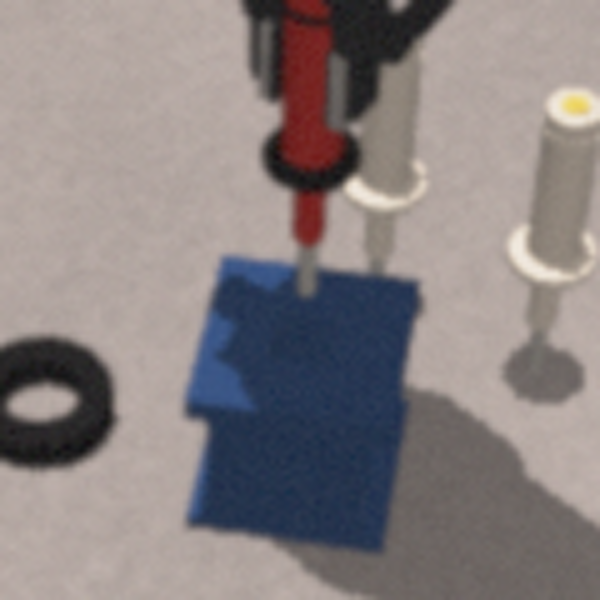

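The tip is at crop (306,296), pixel (346.2,149.2), over the middle of the stand as predicted. Lowering it in two stages with a force check between.

```bash
python3 -m crank '[[[0,0,-0.25,0,0,0],[0,0,-0.35,0,0,0],[0,0,-0.35,0,0,0],[0,0,-0.35,0,0,0],[0,0,-0.35,0,0,0],[0,0,-0.35,0,0,0],[0,0,0,0,0,0],[0,0,0,0,0,0]]]'
python3 -m crank '[[[0,0,-0.35,0,0,0],[0,0,-0.35,0,0,0],[0,0,-0.35,0,0,0],[0,0,-0.35,0,0,0],[0,0,-0.35,0,0,0],[0,0,-0.35,0,0,0],[0,0,0,0,0,0],[0,0,0,0,0,0],[0,0,0,0,0,0]]]'
```

```text
time: 21.18
ee_pos: [0.5792, -0.1647, 0.1947]
tcp_rot: [-179.9, -0.0, 85.0]
wrist_force: [0.5, -0.8, -1.5]
opening: 0.0237
grasp_force: 59.2
time: 21.93
ee_pos: [0.5796, -0.1648, 0.1536]
tcp_rot: [180.0, 0.0, 85.0]
wrist_force: [-0.0, -0.1, -1.4]
opening: 0.0236
grasp_force: 59.2
```

```bash
python3 -m crank '[[[0,0,-0.25,0,0,0],[0,0,-0.25,0,0,0],[0,0,-0.2,0,0,0],[0,0,-0.15,0,0,0],[0,0,-0.1,0,0,0],[0,0,0,0,0,0],[0,0,0,0,0,0],[0,0,0,0,0,0],[0,0,0,0,0,0]]]'
python3 -c "
from h import *
f=[]
for _ in range(4): snap('side','side10'); f.append(bot.get_obs()['wrist_force'])
print(bot.get_obs()['ee_pos'],np.mean(f,0))"
```

```text
time: 22.68
ee_pos: [0.5796, -0.1648, 0.1344]
tcp_rot: [180.0, 0.0, 85.0]
wrist_force: [-0.4, 0.2, -0.8]
opening: 0.0239
grasp_force: 59.3
[ 0.57951638 -0.16479934  0.13436381] [-0.08823205  0.11576878 -0.85350701]
```

Within 1 mm of the seat. Releasing and rising straight up.

```bash
python3 -m crank '[[[0,0,0,0,0,0],[0,0,0,0,0,0],[0,0,0,0,0,0],[0,0,0,0,0,0],[0,0,0,0,0,0],[0,0,0,0,0,0],[0,0,0,0,0,0],[0,0,0,0,0,0],[0,0,0,0,0,0],[0,0,0,0,0,0],[0,0,0,0,0,0],[0,0,0,0,0,0]]]' 1
python3 -m crank '[[[0,0,0.3,0,0,0],[0,0,0.6,0,0,0],[0,0,0.8,0,0,0],[0,0,0.8,0,0,0],[0,0,0.8,0,0,0],[0,0,0.8,0,0,0],[0,0,0.8,0,0,0],[0,0,0.8,0,0,0],[0,0,0.8,0,0,0],[0,0,0.6,0,0,0],[0,0,0.3,0,0,0],[0,0,0,0,0,0],[0,0,0,0,0,0],[0,0,0,0,0,0],[0,0,0,0,0,0]]]'
python3 -c "
from h import *
b=snap('side','side11')"
```

```text
time: 23.88
ee_pos: [0.5795, -0.1648, 0.1343]
tcp_rot: [180.0, -0.0, 85.0]
wrist_force: [-0.1, 0.1, -0.2]
opening: 0.0853
grasp_force: 0.0
time: 25.13
ee_pos: [0.5792, -0.1647, 0.2814]
tcp_rot: [-179.9, -0.0, 85.0]
wrist_force: [0.2, 0.5, -0.8]
opening: 0.0853
grasp_force: 0.0
```

View pics/side11.png

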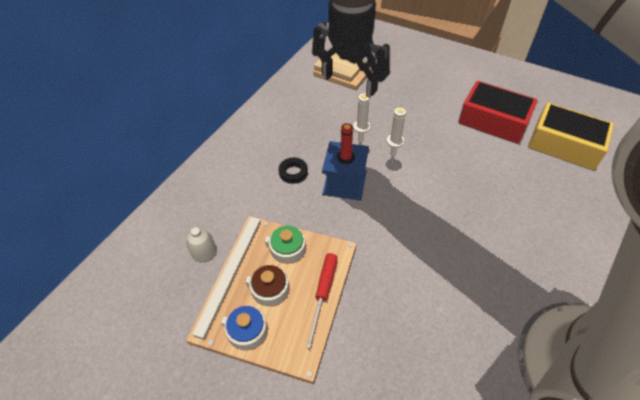

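The side view shows the tester upright in its stand at (347,140), released, with the gripper clear above it. The other objects look unmoved. Handing in.

```bash
python3 -c "
from workcell import bot
print(bot.job_done())"
```

```text
the job is handed in; nothing more can be done
None
```

The tester pressed the brown, blue and green discs in that order, each held for about a second at roughly 3 N. It is back upright in its stand and released, and the job was handed in at about 25 s; no verdict was returned.

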